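Make up two bench test kits

ROBOT

A 6-joint arm with a two-finger parallel gripper is mounted at the origin on the work surface; the furniture and walls round the work are solid. World frame = base frame: x ahead of the robot, y to its left, z up, the work surface at z = 0. Lengths are in mm, angles in rad, forces in N, time in s.
With the tool pointing down it reaches from about 350 to 1000 mm from the base axis. Payload 7.1 kg.
Tool frame: the origin (TCP) lies on the front face of the gripper's body, between the roots of the fingers; the fingertips stand 73 mm ahead of it and the grasp point (between the pads) lies 54 mm ahead of it; y points along the fingers, z is the direction in which the jaws open and shut, and the axes are right-handed (so a half turn about y gives the same grasp; the last joint's range is limited). The gripper opens to 85 mm and grips with 20 to 120 N. Pads are 22 mm wide; open, the fingers measure 114 mm over their backs; the gripper's body (76 mm by 85 mm) begins 54 mm behind the grasp point. The pads swing forward as they close: fully open they stand 13 mm farther back than shut.
Start: joints at [1.178, 0.423, 1.63, -0, 1.089, -0.019], TCP at [228.19, 581.837, 303.919] pointing down, gripper open.
Joint ranges: [-3, 3], [-0.9, 2.11], [0.09, 2.58], [-1.31, 4.45], [0.11, 2.69], [-2.54, 2.54]. Speed limits (rad/s): [2.39, 2.39, 3.01, 3.14, 3.14, 3.14].

INTERFACE

Orientations are given as a rotation vector (axis times angle).
In Python, from workcell import * gives the robot as it stands.
- The arm moves only by the tool play_rows, never from a script. Its arguments are lists of equal length, an entry for each row: "hand": the finger opening in m, from 0 to 0.0854; "dp": the shift along the tool's x, y, z in m, a list of three; "turn": the turn about the tool's y in rad. In form: {"hand": [hand, ...], "dp": [[dx, dy, dz], ...], "turn": [turn, ...]}. A call has 1 to 12 rows; each row shifts and turns the commanded pose from where the row before left it, along the tool's axes as they then stand; what a row does not reach is not made up. A row lasts 1/8 s, in which the tool goes at most 62.5 mm and 10.7 degrees, less where a joint would pass 70% of its speed; a pose out of reach is approached as far as the arm can. A call with a gripper value outside its range is refused whole. The fingers move at their own pace and stop on an object; "squeeze" is the grip in N (left out, the last holds). Time passes only in rows, so rows that do not move let the fingers close. It gives the time, the measured TCP pose, the force and the opening at its end, in the units of the state.
- read_state(): the state, without advancing time (a new reading comes with each control period).
- capture(name): name is "side" or "top" or "wrist"; returns a dict with "color" (400x640x3 uint8, red, green, blue), "fx", "fy", "cx", "cy" (pixels), "D" ([k1, k2, p1, p2, k3] as OpenCV has them; the pictures are not rectified), "R" (3x3) and "t" (3): a world point X has camera coordinates R X + t; the wrist camera has in their place "hand_eye" (4x4, takes a point from camera to tool coordinates, whose origin is the TCP and whose axes are the tool frame's). Camera axes: x right, y down, z forward; pixel columns grow to the right and rows downward; lengths in mm; the calibration is good to about 2 mm. A picture is of the moment at which its call begins: read the wrist's pose just before it. There is no depth.
- close_job(): hands the job in, once; it reports no verdict.
Trained networks look in the newest picture that a camera, given by its name, has taken for a name from the list of things; names that differ only in an ending like _2 or _b are one class to them, and where a whole thing is asked for, a point or a joint stands for the part that bears it (a point fixed in the world has none). Each returns a list of dicts, best first, with "score" (0 to 1); they miss things now and then, are a little off and sometimes report something else, mostly with a low value. They report only what shows in the picture. A call takes as long as a camera call. They do not tell look-alikes from the thing itself.
- spot_in(camera, thing): "at" ([x, y, z] in mm, in world coordinates, good to about 4 mm: the middle of the surface that is visible of it).
- place_of(camera, thing): "at" ([x, y, z] in mm, in world coordinates, good to about 4 mm: a listed point, or the origin of a listed thing).
The state is a dict: "clock": time; "joint_pos": joint angles; "qvel": joint speeds; "joint_torque": joint torques, N m; "ee_pos": TCP position; "orientation": TCP orientation; "force": force on the tool from outside, world axes, zero at the start; "ft_torque": the same for the moment, N m; "finger_gap": opening from 0.0 (shut) to 1.0 (fully open).
Only numpy, scipy, OpenCV 4.12 (cv2) and the standard library are available. Lean on these libraries where they do the work, as an engineer would, in place of code of your own. Each camera call takes 0.05 s, during which the arm holds its last target.

TASK

Make up two kits from the stock standing in front of the two white trays. The tray with the steel loop handles gets the large bottle, upright in its narrow bay (the right-hand one, seen from the robot), and the capped tube, lying down in its wide bay; the tray without handles gets the small white bottle, upright in its narrow bay, and the timer, flat and face up in its wide bay. Everything must stand or lie on the tray's floor, and the dark bottle and the marker pen stay where they are.

Things in the scene. Friction and masses are not known exactly. Their poses are not given: they have to be found in the camera images.
- handled_tray: White open tray with a steel loop handle standing out 23 mm at each y end, fixed to the worktop, 130 x 163 mm (x, y), rim 18 mm high, walls 4 mm. Origin: centre of its underside; floor top 4 mm above it. A divider parallel to x, rim high, makes two bays 122 mm long in x: narrow (68 mm) on the -y side, centre (0, -43.5 mm); wide (84 mm) on the +y side, centre (0, +35.5 mm). Left or right tray; yaw within 0.15 rad of the world axes.
- plain_tray: White open tray without handles, fixed to the worktop, 130 x 163 mm (x, y), rim 18 mm high, walls 4 mm. Origin: centre of its underside; floor top 4 mm above it. A divider parallel to x, rim high, makes two bays 122 mm long in x: narrow (68 mm) on the -y side, centre (0, -43.5 mm); wide (84 mm) on the +y side, centre (0, +35.5 mm). Left or right tray; yaw within 0.15 rad of the world axes.
- large_bottle_center (a point): Largest bottle, white with a screw cap, standing: round body 52 mm across, 92 mm high with the cap (cap 31 mm across, top 13 mm), about 180 g. The point is on its axis, half-way up (46 mm above its foot); the body is straight-sided there. z is up its axis.
- small_bottle_center (a point): Smallest bottle, white with a screw cap, standing: round body 38 mm across, 68 mm high with the cap, about 125 g. The point is on its axis, half-way up (34 mm above its foot); the body is straight-sided there. z is up its axis.
- timer_center (a point): Bench timer lying flat, display and keys on top: 66 mm (its x) by 62 mm (its y), 18 mm high, sides fit for grasping up to 16 mm; about 60 g. The point is its centre, 9 mm above its underside; z is up out of its face.
- tube_center (a point): Capped sample tube lying on the worktop: 92 mm long along its y, glass 13 mm thick, cap 17 mm thick at its -y end, which keeps it from rolling; about 12 g. The point is half-way along it, 8 mm above the surface it lies on.
- dark_bottle_center (a point): Dark brown bottle, 42 mm across, 75 mm high, standing behind the trays, not part of a kit; the point is half-way up. Leave alone.
- pen_center (a point): Marker pen lying behind the right tray, 135 mm long along its y, 17 mm thick, not part of a kit; the point is its centre. Leave alone.
There are look-alikes about, which are no part of the job. Leave any green or orange look-alike of the part that bears large_bottle_center alone.

How it is judged:
By the outcome, as a careful person would: the job done as asked, in the order asked, and still so for the second after the job is handed in, with the robot touching nothing.
It also fails if it takes over 109 s, if anything falls off the work surface, if the arm or the gripper's body presses on something with over 40 N, if the wrist force passes 120 N, or if a joint passes its speed limit or range.

## Working session

There is one attempt and no reset: what is moved stays moved. The work goes in short steps, Python scripts to look and compute and a tool call to move; the robot and the scene stay as the last step left them, time stands still between calls to the robot, and variables do not carry over. Pictures are saved under pics/ and viewed, and the job is handed in when it is done.

Besides the shell and the picture viewer there is one more tool, called as name(argument=value, ...), one argument or row to a line, values as JSON. play_rows: Moves the arm, as the interface text tells. Its arguments: {"type":"object","properties":{"hand":{"type":"array"},"dp":{"type":"array"},"turn":{"type":"array"},"squeeze":{"type":"number"}},"required":["hand","dp","turn"]}

```bash
mkdir -p pics; ls
python3 - <<'E'
from workcell import *
import cv2
s=read_state(); print(s)
for c in ['side','top','wrist']:
    d=capture(c); cv2.imwrite(f'pics/{c}0.png',d['color'][:,:,::-1])
    print(c,{k:v for k,v in d.items() if k!='color'})
E
```

```text
pics
{'clock': 0.0, 'joint_pos': array([ 1.17801330e+00,  4.23843334e-01,  1.63073300e+00,  1.37153396e-05,
        1.08862818e+00, -1.89949111e-02]), 'qvel': array([ 0.00010728,  0.00079936, -0.00133164,  0.00038501, -0.00184442,
        0.00146464]), 'joint_torque': array([-2.72424295e-03, -5.57392967e+01, -2.81732208e+01, -3.04616779e-04,
        7.48295453e-03,  1.10938245e-05]), 'ee_pos': array([228.00842961, 581.42752124, 303.12716555]), 'orientation': array([-1.55240755,  0.29360118, -0.2930622 ]), 'force': array([-0.03050141, -0.4251623 ,  0.38789127]), 'ft_torque': array([ 0.01915837,  0.0525826 , -0.06400712]), 'finger_gap': 0.99747245283327}
side {'fx': 450.5689549073543, 'fy': 450.5689549073543, 'cx': 327.51862080399076, 'cy': 207.5867580271568, 'D': array([-0.10729047,  0.        ,  0.        ,  0.        ,  0.        ]), 'R': array([[-0.99928114, -0.03004281, -0.0231221 ],
       [ 0.00297651,  0.54585543, -0.83787409],
       [ 0.03779342, -0.8373406 , -0.54537361]]), 't': array([ 537.68929508,   -8.19623342, 1082.1212281 ])}
top {'fx': 454.2296092562285, 'fy': 454.229
[... 185 characters left out ...]
0478036],
       [-0.97798699,  0.04429462, -0.20391034],
       [ 0.20392002, -0.00434791, -0.9789779 ]]), 't': array([ 78.1944416 , 543.67442816, 864.74733858])}
wrist {'fx': 283.17886736559393, 'fy': 283.17886736559393, 'cx': 323.166409863451, 'cy': 199.67936430596447, 'D': array([0.01075127, 0.        , 0.        , 0.        , 0.        ]), 'hand_eye': array([[ 1.43943721e-03,  9.52810816e-01,  3.03561323e-01,
        -7.70871667e+01],
       [-9.28160352e-04, -3.03560234e-01,  9.52811798e-01,
        -6.72994391e+01],
       [ 9.99998533e-01, -1.65326634e-03,  4.47405327e-04,
         3.47042517e-01],
       [ 0.00000000e+00,  0.00000000e+00,  0.00000000e+00,
         1.00000000e+00]])}
```

View pics/top0.png

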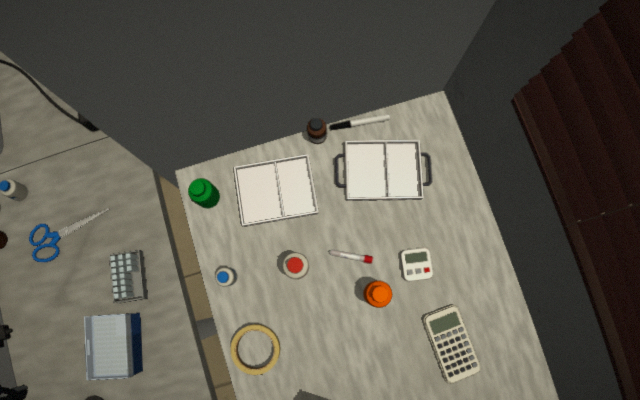

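View pics/side0.png

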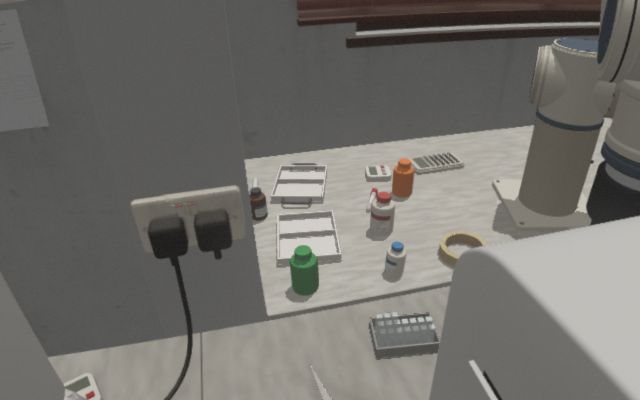

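Run:
```python
from workcell import *
import numpy as np
np.set_printoptions(precision=1,suppress=True)
from scipy.spatial.transform import Rotation as Ro
print(Ro.from_rotvec(read_state()['orientation']).as_matrix())
for c in ['top','side']:
  capture(c)
  for n in ['handled_tray','plain_tray','large_bottle_center','small_bottle_center','timer_center','tube_center','dark_bottle_center','pen_center']:
    print(c,n,[(np.array(r['at']),round(r['score'],2)) for r in place_of(c,n)][:4])
print(read_state()['clock'])
```

```text
[[ 0.9 -0.   0.4]
 [-0.4 -0.   0.9]
 [-0.  -1.  -0. ]]
top handled_tray [(array([610.2, -89.4,   0.5]), 0.96)]
top plain_tray [(array([575.7, 139.6,   1.9]), 0.82), (array([614.2, -92. ,   2.2]), 0.52)]
top large_bottle_center [(array([576.4, 285.9,  45.9]), 0.83), (array([353.6, -58.2,  43.2]), 0.72)]
top small_bottle_center [(array([398.3, 248. ,  30.1]), 0.59)]
top timer_center [(array([ 404.2, -146. ,    6.9]), 0.96)]
top tube_center [(array([ 402.6, -147.4,    6.3]), 0.6), (array([431. , -12.7,  10.6]), 0.55)]
top dark_bottle_center [(array([702.1,  46.7,  37.8]), 0.66)]
top pen_center [(array([729. , -45.6,   9.1]), 0.65)]
side handled_tray [(array([615.4, -93. ,  -2.1]), 0.94)]
side plain_tray [(array([575.8, 142.5,   3.3]), 0.9)]
side large_bottle_center [(array([352.6, -58.6,  49. ]), 0.79), (array([573.2, 285.3,  50.6]), 0.63), (array([414. ,  96.8,  46.2]), 0.56)]
side small_bottle_center [(array([394.3, 242.3,  35.4]), 0.92), (array([721.7, -49.8,  10.5]), 0.45)]
side timer_center [(array([ 403.7, -147.2,    6.2]), 0.55), (array([578.1, 137.6,   0.1]), 0.35)]
side tube_center [(array([432.1,  -7.5,   8.7]), 0.42)]
side dark_bottle_center [(array([707.8,  45.5,  39.2]), 0.65)]
side pen_center [(array([722.3, -51.7,  12.7]), 0.54)]
1.05
```

The red-capped white bottle near (295,265) in the top view is the large one. The green and orange bottles are the look-alikes. The handled tray is on the right and the plain tray on the left. Next I'll zoom in for precise measurement.

```bash
cat > h.py <<'E'
from workcell import *
import numpy as np, cv2
np.set_printoptions(precision=1,suppress=True)
from scipy.spatial.transform import Rotation as Ro
def ray(d,uv,z,Rc=None,tc=None):
    K=np.array([[d['fx'],0,d['cx']],[0,d['fy'],d['cy']],[0,0,1]])
    p=cv2.undistortPoints(np.array([[uv]],float),K,d['D'])[0,0]
    if Rc is None: Rc=d['R'].T; tc=-d['R'].T@d['t']
    v=Rc@np.array([p[0],p[1],1]); return tc+v*(z-tc[2])/v[2]
def proj(d,X):
    K=np.array([[d['fx'],0,d['cx']],[0,d['fy'],d['cy']],[0,0,1]])
    return cv2.projectPoints(np.array(X,float).reshape(-1,3),cv2.Rodrigues(d['R'])[0],d['t'],K,d['D'])[0].reshape(-1,2)
def wrist():
    s=read_state(); d=capture('wrist'); R=Ro.from_rotvec(s['orientation']).as_matrix()
    H=d['hand_eye']; Rc=R@H[:3,:3]; tc=R@H[:3,3]+s['ee_pos']
    d['R']=Rc.T; d['t']=-Rc.T@tc; return d
def crop(d,x0,y0,x1,y1,k,name):
    im=cv2.resize(d['color'][y0:y1,x0:x1,::-1],None,fx=k,fy=k,interpolation=cv2.INTER_CUBIC)
    cv2.imwrite('pics/'+name,im)
E
python3 - <<'E'
from h import *
d=capture('top')
crop(d,320,90,450,215,6,'c1.png')
crop(d,205,135,335,300,5-1,'c2.png')
crop(d,320,235,450,310,6,'c3.png')
E
```

```text
(no output)
```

View pics/c1.png

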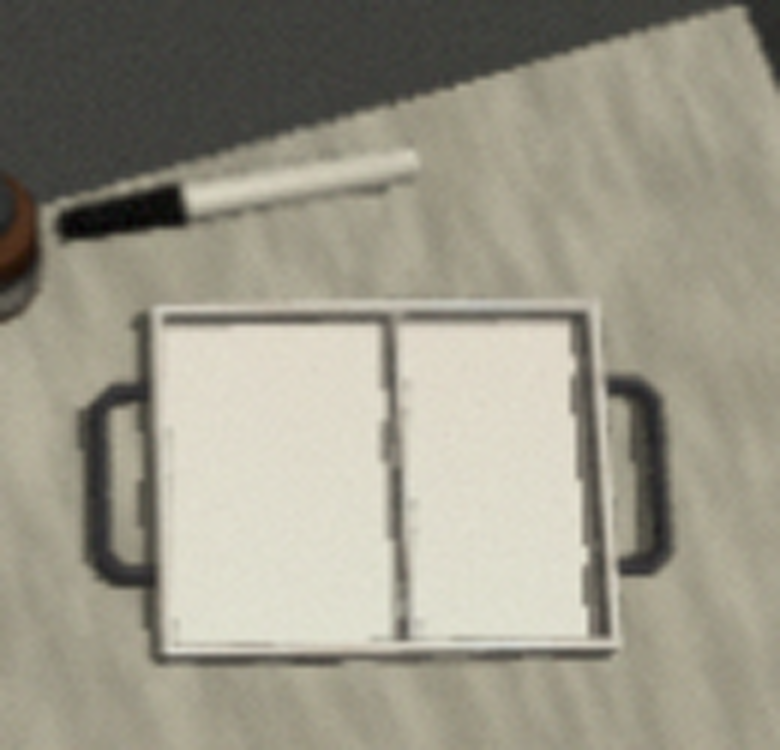

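View pics/c2.png

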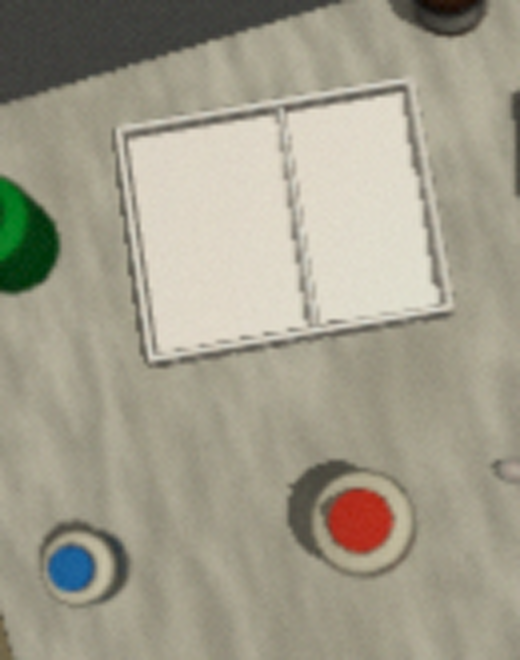

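View pics/c3.png

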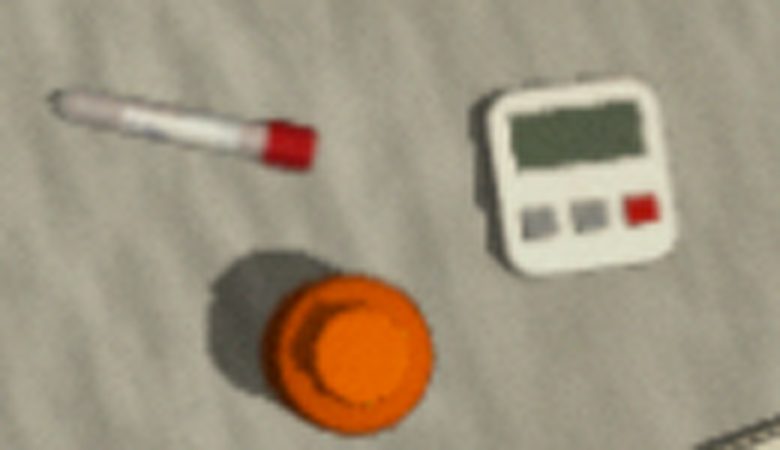

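Run:
```python
from h import *
d=capture('top')
def c(pts,x0,y0,k,z): return np.array([ray(d,((u+.5)/k+x0-.5,(v+.5)/k+y0-.5),z) for u,v in pts])
def rect(n,P):
    ctr=P.mean(0); e1=(P[1]+P[2]-P[0]-P[3])/2; e2=(P[0]+P[1]-P[2]-P[3])/2  # e1:right(-y) e2: up(+x)
    print(n,ctr,'ly',np.linalg.norm(e1),'lx',np.linalg.norm(e2),'yaw',round(np.arctan2(e2[1],e2[0]),3),round(np.arctan2(e1[0],-e1[1]),3))
    return ctr,np.arctan2(e1[0],-e1[1])
for n,P,off in [('handled',c([(147,305),(597,302),(620,652),(163,655)],320,90,6,18),0),('plain',c([(115,127),(407,80),(452,312),(150,363)],205,135,4,18),0)]:
    ctr,y=rect(n,P); R=np.array([[np.cos(y),-np.sin(y)],[np.sin(y),np.cos(y)]])
    for q in [(0,-43.5),(0,35.5)]: print(q,ctr[:2]+R@q)
rect('timer',c([(487,90),(655,75),(678,258),(510,277)],320,235,6,17))
print('tube tip, cap',c([(52,102)],320,235,6,7),c([(316,147)],320,235,6,8))
hsv=cv2.cvtColor(d['color'],cv2.COLOR_RGB2HSV)
def cen(box,lo,hi,z,n):
    x0,y0,x1,y1=box; m=cv2.inRange(hsv[y0:y1,x0:x1],lo,hi); ys,xs=np.nonzero(m); print(n,len(xs),ray(d,(xs.mean()+x0,ys.mean()+y0),z))
a=hsv[255:280,280:312]
m=((hsv[...,0]<10)|(hsv[...,0]>170))&(hsv[...,1]>150)&(hsv[...,2]>100); mm=np.zeros_like(m); mm[250:282,275:315]=m[250:282,275:315]
ys,xs=np.nonzero(mm); print('large',len(xs),ray(d,(xs.mean(),ys.mean()),91))
cen((212,262,240,292),(95,120,60),(125,255,255),67,'small')
print('orange',c([(362,355)],320,235,6,92))
s=read_state(); print(s['clock'],s['ee_pos'],np.linalg.norm(d['t']))
print(Ro.from_rotvec(s['orientation']).as_matrix().round(3))
```

```text
handled [610.8 -93.4  18. ] ly 163.38335737062533 lx 129.96462521941606 yaw -0.023 -0.036
(0, -43.5) [ 609.3 -136.9]
(0, 35.5) [612.1 -57.9]
plain [576.3 140.7  18. ] ly 160.0623141738962 lx 129.8369343548883 yaw 0.14 0.122
(0, -43.5) [581.6  97.5]
(0, 35.5) [572.  175.9]
timer [ 405.6 -148.1   17. ] ly 59.10121319793151 lx 63.947084870438545 yaw 0.045 0.046
tube tip, cap [[440.4  33.4   7. ]] [[420.4 -57.4   8. ]]
large 190 [411.3 100.7  91. ]
small 92 [395.  243.8  67. ]
orange [[349.3 -57.5  92. ]]
1.15 [228.2 581.8 303.9] 1024.4433679354697
[[ 0.9  0.   0.4]
 [-0.4  0.   0.9]
 [ 0.  -1.   0. ]]
```

Top-view measurements: the tray sizes, 163x130 and 160x130 mm, match the 163x130 given. First I turn the jaws to lie along world x.

play_rows(
  hand=[0.085, 0.085, 0.085, 0.085, 0.085, 0.085, 0.085, 0.085],
  dp=[
    [0, 0, 0],
    [0, 0, 0],
    [0, 0, 0],
    [0, 0, 0],
    [0, 0, 0],
    [0, 0, 0],
    [0, 0, 0],
    [0, 0, 0],
  ],
  turn=[0.15, 0.15, 0.15, 0.15, 0.15, 0.15, 0.15, 0.15],
  squeeze=30,
)

```text
clock: 2.15
ee_pos: [228.2, 581.9, 303.9]
orientation: [-1.205, 1.215, -1.215]
force: [0.4, 0.5, -1.0]
finger_gap: 0.992
```

```bash
cat >> h.py <<'E'
def to(x=None,y=None,z=None):
    s=read_state(); R=Ro.from_rotvec(s['orientation']).as_matrix(); p=s['ee_pos']
    psi=np.arctan2(R[1,0],R[0,0])
    t=np.array([p[i] if v is None else v for i,v in enumerate((x,y,z))])
    print('t %.2f pos %s psi %.3f F %s gap %.1f tilt %.3f'%(s['clock'],p,psi,s['force'],s['finger_gap']*85.4,R[2,1]+1),'j',s['joint_pos'].round(2))
    print('dp mm',R.T@(t-p))
E
python3 -c "
from h import *
to(411.5,100.5,230)"
```

```text
t 2.15 pos [228.2 581.9 303.9] psi -1.579 F [ 0.4  0.5 -1. ] gap 84.7 tilt 0.000 j [ 1.2  0.4  1.6 -0.   1.1  1.2]
dp mm [479.9  73.9 187.1]
```

play_rows(
  hand=[0.085, 0.085, 0.085, 0.085, 0.085, 0.085, 0.085, 0.085, 0.085, 0.085, 0.085, 0.085],
  dp=[
    [0.04, 0.006, 0.0156],
    [0.04, 0.006, 0.0156],
    [0.04, 0.006, 0.0156],
    [0.04, 0.006, 0.0156],
    [0.04, 0.006, 0.0156],
    [0.04, 0.006, 0.0156],
    [0.04, 0.006, 0.0156],
    [0.04, 0.006, 0.0156],
    [0.04, 0.006, 0.0156],
    [0.04, 0.006, 0.0156],
    [0.04, 0.006, 0.0156],
    [0.04, 0.006, 0.0156],
  ],
  turn=[0, 0, 0, 0, 0, 0, 0, 0, 0, 0, 0, 0],
)

```text
clock: 3.65
ee_pos: [414.6, 100.0, 232.0]
orientation: [-1.207, 1.211, -1.212]
force: [0.8, -0.3, 0.5]
finger_gap: 0.996
```

```bash
python3 -c "
from h import *
to(411.5,100.5,230)
d=wrist(); crop(d,0,0,640,400,1,'w1.png')
print(proj(d,[[411.3,100.7,92],[411.3,100.7,0]]))
"
```

```text
t 3.65 pos [414.6 100.  232. ] psi -1.574 F [ 0.8 -0.3  0.5] gap 85.1 tilt 0.000 j [0.2 0.2 2.1 0.  0.8 0.2]
dp mm [-0.5  2.  -3.1]
[[318.  213.5]
 [319.4 184. ]]
```

View pics/w1.png

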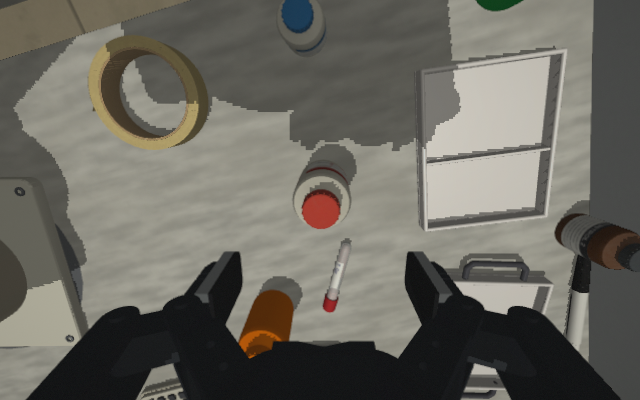

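The wrist view shows the red cap at about (321,209), within 3 mm of prediction. I'll descend and grasp.

play_rows(
  hand=[0.085, 0.085, 0.085, 0.085, 0.085, 0.085, 0.04, 0.04, 0.04, 0.04, 0.04, 0.04],
  dp=[
    [-0.001, 0.026, -0.001],
    [0, 0.026, 0],
    [0, 0.026, 0],
    [0, 0.025, 0],
    [0, 0.025, 0],
    [0, 0, 0],
    [0, 0, 0],
    [0, 0, 0],
    [0, 0, 0],
    [0, 0, 0],
    [0, 0, 0],
    [0, 0, 0],
  ],
  turn=[0, 0, 0, 0, 0, 0, 0, 0, 0, 0, 0, 0],
  squeeze=40,
)

```text
clock: 5.2
ee_pos: [413.6, 102.4, 105.2]
orientation: [-1.206, 1.21, -1.212]
force: [-1.2, 0.1, 6.6]
finger_gap: 0.592
```

```bash
python3 -c "
from h import *
to(609,-138,230)"
```

```text
t 5.20 pos [413.6 102.4 105.2] psi -1.574 F [-1.2  0.1  6.6] gap 50.5 tilt 0.000 j [ 0.2  0.5  2.2 -0.   0.5  0.2]
dp mm [ 239.8 -124.5  196.4]
```

play_rows(
  hand=[0.04, 0.04, 0.04, 0.04, 0.04, 0.04, 0.04, 0.04, 0.04, 0.04, 0.04, 0.04],
  dp=[
    [0, -0.015, 0],
    [0, -0.03, 0],
    [0, -0.04, 0],
    [0, -0.04, 0],
    [0.03, 0, 0.025],
    [0.03, 0, 0.025],
    [0.03, 0, 0.025],
    [0.03, 0, 0.025],
    [0.03, 0, 0.024],
    [0.03, 0, 0.024],
    [0.03, 0, 0.024],
    [0.03, 0, 0.024],
  ],
  turn=[0, 0, 0, 0, 0, 0, 0, 0, 0, 0, 0, 0.025],
)

```text
clock: 6.7
ee_pos: [608.6, -139.3, 230.3]
orientation: [-1.195, 1.23, -1.231]
force: [1.2, 0.0, -1.7]
finger_gap: 0.59
```

```bash
python3 -c "
from h import *
to(609,-138,109)
d=wrist(); crop(d,0,0,640,400,1,'w2.png')
"
```

```text
t 6.70 pos [ 608.6 -139.3  230.3] psi -1.599 F [ 1.2  0.  -1.7] gap 50.4 tilt 0.000 j [-0.2  0.5  1.7  0.   0.9 -0.2]
dp mm [ -1.3 121.3   0.3]
```

View pics/w2.png

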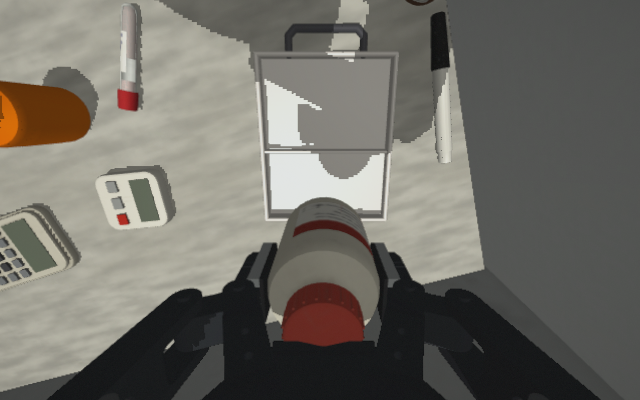

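```bash
python3 -c "
from h import *
d=wrist()
for uv in [(255,53),(399,52),(388,221),(265,221),(263,151),(390,149.5)]: print(uv,ray(d,uv,18))
"
```

```text
(255, 53) [557.1 -15.9  18. ]
(399, 52) [684.8 -19.1  18. ]
(388, 221) [ 681.3 -180.6   18. ]
(265, 221) [ 550.5 -176.1   18. ]
(263, 151) [ 555.6 -102.3   18. ]
(390, 149.5) [ 680.4 -105.    18. ]
```

play_rows(
  hand=[0.04, 0.04, 0.04, 0.04, 0.04, 0.04, 0.04, 0.04],
  dp=[
    [0, 0.03, 0.002],
    [0, 0.03, 0],
    [0, 0.03, 0],
    [0, 0.015, 0],
    [0, 0.008, 0],
    [0, 0.004, 0],
    [0, 0.003, 0],
    [0, 0, 0],
  ],
  turn=[0, 0, 0, 0, 0, 0, 0, 0],
)

```text
clock: 7.8
ee_pos: [610.6, -138.5, 109.5]
orientation: [-1.195, 1.229, -1.23]
force: [-0.4, 0.0, -1.6]
finger_gap: 0.591
```

```bash
python3 -c "
from h import *
to(609,-138,109)
d=capture('side'); crop(d,230,140,360,260,5,'s2.png')
"
```

```text
t 7.80 pos [ 610.6 -138.5  109.5] psi -1.599 F [-0.4  0.  -1.6] gap 50.4 tilt 0.000 j [-0.2  0.7  1.7  0.   0.7 -0.2]
dp mm [-0.4  0.4 -1.6]
```

View pics/s2.png

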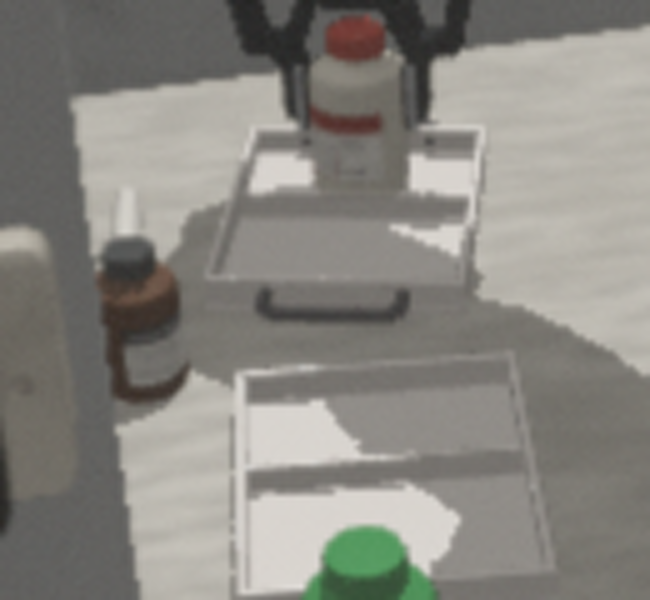

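The bottle is centred in the narrow bay, with its foot near crop pixel (360,190). I'll lower until it touches and then open.

play_rows(
  hand=[0.04, 0.04],
  dp=[
    [0, 0.001, 0],
    [0, 0, 0],
  ],
  turn=[0, 0],
)

```text
clock: 8.1
ee_pos: [610.5, -138.6, 109.3]
orientation: [-1.195, 1.229, -1.23]
force: [-2.8, -0.3, 7.9]
finger_gap: 0.594
```

play_rows(
  hand=[0.06, 0.07, 0.085, 0.085, 0.085, 0.085, 0.085, 0.085],
  dp=[
    [0, 0, 0],
    [0, 0, 0],
    [0, 0, 0],
    [0, -0.02, 0],
    [0, -0.03, 0],
    [0, -0.04, 0],
    [0, -0.04, 0],
    [0, 0, 0],
  ],
  turn=[0, 0, 0, 0, 0, 0, 0, 0],
)

```text
clock: 9.1
ee_pos: [612.2, -138.8, 243.0]
orientation: [-1.191, 1.223, -1.235]
force: [0.2, 0.7, -0.2]
finger_gap: 0.992
```

```bash
python3 -c "
from h import *
to(429,-7,200)
d=capture('side'); crop(d,230,140,360,260,5,'s3.png')
"
```

```text
t 9.10 pos [ 612.2 -138.8  243. ] psi -1.599 F [ 0.2  0.7 -0.2] gap 84.7 tilt 0.000 j [-0.2  0.5  1.7  0.   1.  -0.2]
dp mm [-126.7   41.3 -187.2]
```

View pics/s3.png

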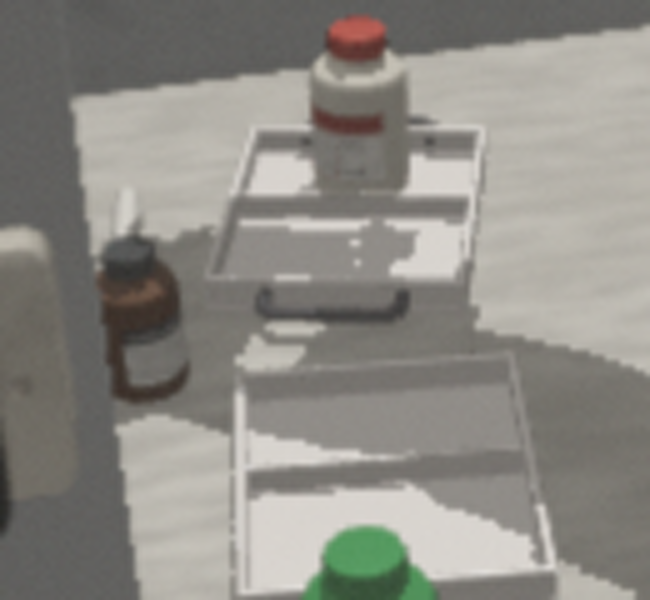

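The bottle stands in its bay. Now the tube.

play_rows(
  hand=[0.085, 0.085, 0.04, 0.04, 0.04, 0.04, 0.04, 0.04],
  dp=[
    [-0.021, 0.007, -0.031],
    [-0.021, 0.007, -0.031],
    [-0.021, 0.007, -0.031],
    [-0.021, 0.007, -0.031],
    [-0.021, 0.007, -0.031],
    [-0.021, 0.007, -0.031],
    [0, 0, 0],
    [0, 0, 0],
  ],
  turn=[0, 0, 0, 0, 0, 0, 0.094, 0.094],
  squeeze=20,
)

```text
clock: 10.15
ee_pos: [426.7, -6.8, 195.3]
orientation: [-1.1, 1.37, -1.367]
force: [-0.1, -1.2, -0.3]
finger_gap: 0.47
```

```bash
python3 -c "
from h import *
to(432,-5,200)
d=wrist(); crop(d,0,0,640,400,1,'w3.png')
print(proj(d,[[440.4,33.4,7],[420.4,-57.4,8]]))
"
```

```text
t 10.15 pos [426.7  -6.8 195.3] psi -1.789 F [-0.1 -1.2 -0.3] gap 40.1 tilt 0.000 j [-0.   0.3  2.1 -0.   0.7  0.2]
dp mm [-2.9 -4.7  4.8]
[[328.1 151.4]
 [327.9 245.4]]
```

View pics/w3.png

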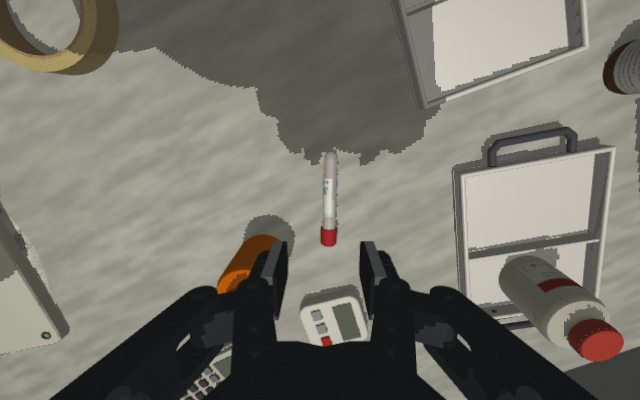

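play_rows(
  hand=[0.04, 0.04, 0.04, 0.04, 0.04, 0.04, 0.005, 0.005, 0.005, 0.005, 0.005, 0.005],
  dp=[
    [-0.002, 0.03, 0.006],
    [0, 0.03, 0],
    [0, 0.03, 0],
    [0, 0.018, 0],
    [0, 0.01, 0],
    [0, 0, 0],
    [0, 0, 0],
    [0, 0, 0],
    [0, 0, 0],
    [0, 0, 0],
    [0, 0, 0],
    [0, 0, 0],
  ],
  turn=[0, 0, 0, 0, 0, 0, 0, 0, 0, 0, 0, 0],
  squeeze=20,
)

```text
clock: 11.7
ee_pos: [434.5, -6.6, 78.4]
orientation: [-1.098, 1.366, -1.367]
force: [-0.8, 0.3, 7.6]
finger_gap: 0.133
```

```bash
python3 -c "
from h import *
to(432,-5,180)
d=wrist(); crop(d,120,80,520,400,2,'w4.png')
"
```

```text
t 11.70 pos [434.5  -6.6  78.4] psi -1.787 F [-0.8  0.3  7.6] gap 11.4 tilt 0.000 j [-0.   0.6  2.1 -0.   0.4  0.2]
dp mm [  -1.  -101.6   -2.7]
```

View pics/w4.png

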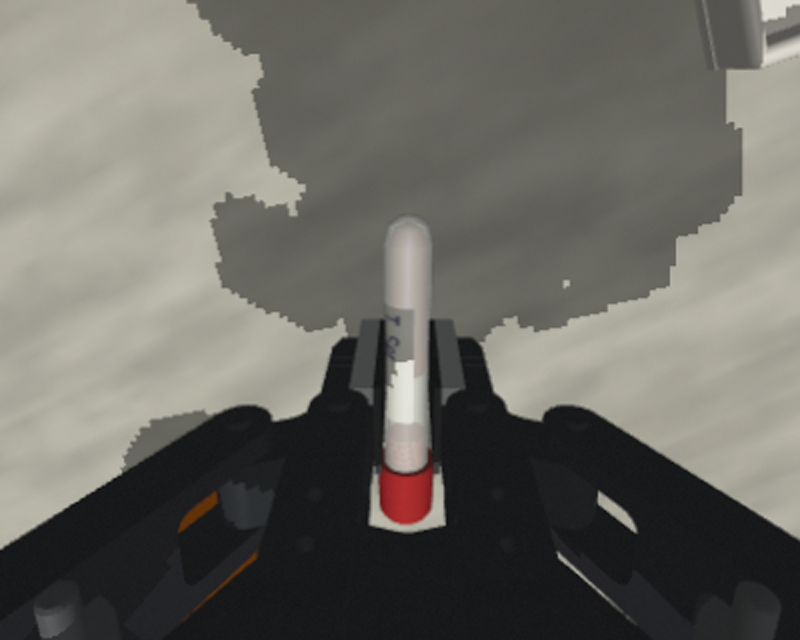

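The tube is gripped on its glass, with the label at crop (400,340) and the cap clear of the pads. I'll lift it and turn it along the tray's x.

play_rows(
  hand=[0.005, 0.005, 0.005, 0.005, 0.005, 0.005, 0.005, 0.005, 0.005, 0.005, 0.005, 0.005],
  dp=[
    [0, -0.02, 0],
    [0, -0.05, 0],
    [0, -0.06, 0],
    [0, 0, 0],
    [0, 0, 0],
    [0, 0, 0],
    [0, 0, 0],
    [0, 0, 0],
    [0, 0, 0],
    [0, 0, 0],
    [0, 0, 0],
    [0, 0, 0],
  ],
  turn=[0, 0, 0, -0.17, -0.17, -0.17, -0.17, -0.17, -0.17, -0.17, -0.17, -0.17],
)

```text
clock: 13.25
ee_pos: [433.9, -6.5, 207.9]
orientation: [-1.562, 0.197, -0.197]
force: [0.5, -0.1, -0.5]
finger_gap: 0.142
```

play_rows(
  hand=[0.005, 0.005, 0.005],
  dp=[
    [0, 0, 0],
    [0, 0, 0],
    [0, 0, 0],
  ],
  turn=[-0.17, -0.06, 0],
)

```text
clock: 13.62
ee_pos: [434.0, -6.5, 208.0]
orientation: [-1.571, 0.022, -0.021]
force: [0.3, 0.3, 0.8]
finger_gap: 0.137
```

```bash
python3 -c "
from h import *
to(608,-47,200)
d=wrist(); crop(d,0,0,640,400,1,'w5.png')
"
```

```text
t 13.62 pos [434.   -6.5 208. ] psi -0.027 F [0.3 0.3 0.8] gap 11.7 tilt 0.000 j [-0.   0.3  2.1  0.   0.7 -1.6]
dp mm [175.1   7.9 -35.7]
```

View pics/w5.png

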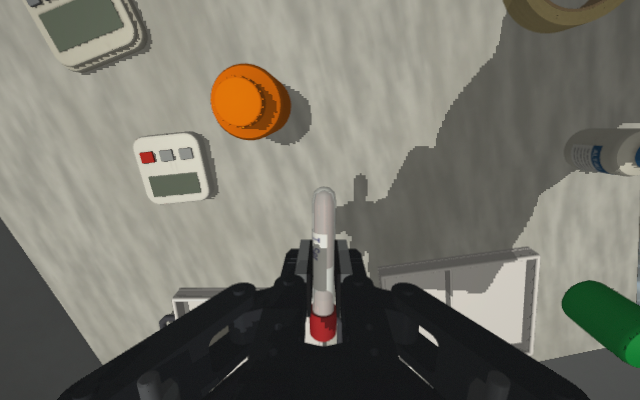

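play_rows(
  hand=[0.005, 0.005, 0.005, 0.005, 0.005, 0.005, 0.005, 0.005, 0.005],
  dp=[
    [0.035, 0, -0.007],
    [0.035, 0, -0.007],
    [0.035, 0, -0.007],
    [0.035, 0, -0.007],
    [0.035, 0, -0.008],
    [0, 0.03, 0],
    [0, 0.03, 0],
    [0, 0.02, 0],
    [0, 0, 0],
  ],
  turn=[0, 0, 0, 0, 0, 0, 0, 0, 0],
)

```text
clock: 14.8
ee_pos: [607.1, -47.1, 126.4]
orientation: [-1.57, 0.024, -0.019]
force: [-0.4, 0.4, 0.1]
finger_gap: 0.132
```

```bash
python3 -c "
from h import *
to(608,-47,82.5)
d=capture('side'); crop(d,230,100,360,220,5,'s5.png')
d=capture('top'); crop(d,320,90,450,215,5,'t5.png')
"
```

```text
t 14.80 pos [607.1 -47.1 126.4] psi -0.027 F [-0.4  0.4  0.1] gap 11.3 tilt 0.000 j [-0.1  0.6  1.8 -0.   0.8 -1.6]
dp mm [ 1.1 43.9  0.1]
```

View pics/s5.png

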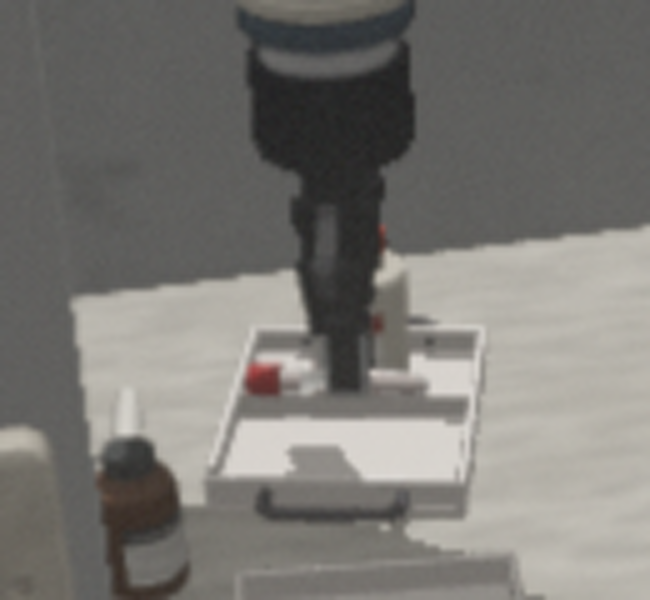

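View pics/t5.png

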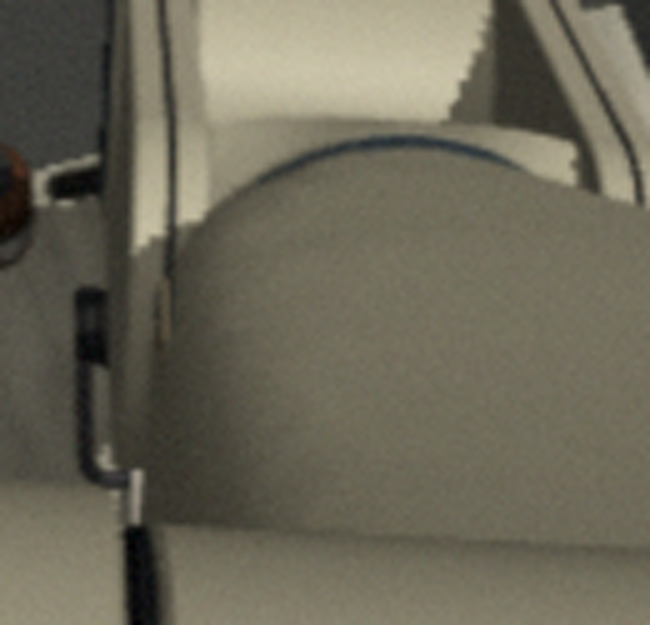

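Side view: the tube is level above the wide bay, cap at crop (265,380), with margin at both ends. I'll lower it.

play_rows(
  hand=[0.005, 0.005, 0.005, 0.005, 0.005],
  dp=[
    [0.001, 0.02, 0],
    [0, 0.013, 0],
    [0, 0.006, 0],
    [0, 0.003, 0],
    [0, 0, 0],
  ],
  turn=[0, 0, 0, 0, 0],
)

```text
clock: 15.52
ee_pos: [609.1, -47.3, 85.8]
orientation: [-1.571, 0.021, -0.021]
force: [0.3, 0.5, 0.6]
finger_gap: 0.138
```

play_rows(
  hand=[0.005, 0.005, 0.005, 0.005],
  dp=[
    [0, 0.002, 0],
    [0, 0.001, 0],
    [0, 0.001, 0],
    [0, 0, 0],
  ],
  turn=[0, 0, 0, 0],
)

```text
clock: 16.02
ee_pos: [609.2, -47.2, 82.5]
orientation: [-1.571, 0.021, -0.021]
force: [-2.2, 0.7, 4.9]
finger_gap: 0.135
```

play_rows(
  hand=[0.018, 0.02, 0.02, 0.02, 0.02, 0.02, 0.02, 0.02],
  dp=[
    [0, 0, 0],
    [0, 0, 0],
    [0, 0, 0],
    [0, -0.01, 0],
    [0, -0.02, 0],
    [0, -0.04, 0],
    [0, -0.05, 0],
    [0, 0, 0],
  ],
  turn=[0, 0, 0, 0, 0, 0, 0, 0],
)

```text
clock: 17.02
ee_pos: [611.7, -47.5, 207.7]
orientation: [-1.571, 0.013, -0.029]
force: [0.6, -0.4, 0.2]
finger_gap: 0.233
```

```bash
python3 -c "
from h import *
to(395,243,203)
d=capture('side'); crop(d,230,140,360,260,5,'s6.png')
"
```

```text
t 17.02 pos [611.7 -47.5 207.7] psi -0.027 F [ 0.6 -0.4  0.2] gap 19.9 tilt 0.000 j [-0.1  0.5  1.7 -0.   0.9 -1.6]
dp mm [-224.5    2.4  284.6]
```

View pics/s6.png

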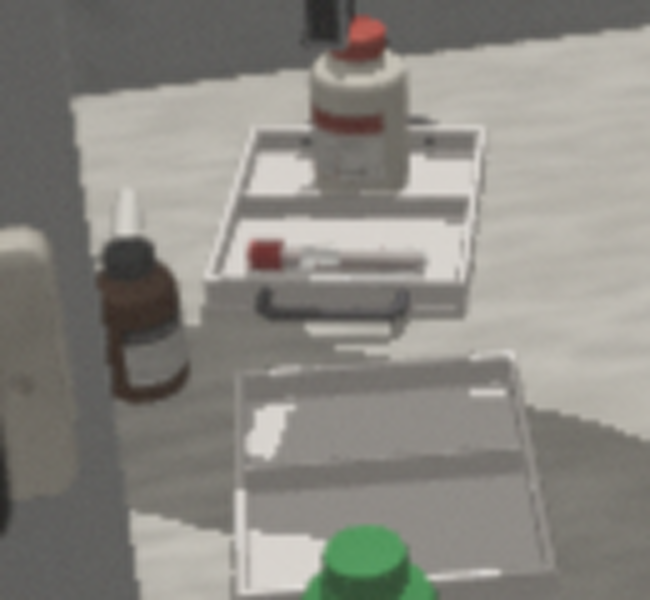

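The tube lies on the wide-bay floor. Next is the small bottle.

play_rows(
  hand=[0.02, 0.06, 0.06, 0.06, 0.06, 0.06, 0.06, 0.06, 0.06, 0.06, 0.06, 0.06],
  dp=[
    [-0.028, 0, 0.0356],
    [-0.028, 0, 0.0356],
    [-0.028, 0, 0.0356],
    [-0.028, 0, 0.0356],
    [-0.028, 0, 0.0356],
    [-0.028, 0, 0.0356],
    [-0.028, 0, 0.0356],
    [-0.028, 0, 0.0356],
    [0, 0, 0],
    [0, 0, 0],
    [0, 0, 0],
    [0, 0, 0],
  ],
  turn=[0, 0, 0, 0, 0, 0, 0, 0, 0.17, 0.17, 0.17, 0.17],
)

```text
clock: 18.58
ee_pos: [392.1, 243.1, 201.3]
orientation: [-1.499, 0.558, -0.556]
force: [-0.6, 0.1, -0.8]
finger_gap: 0.701
```

play_rows(
  hand=[0.06, 0.06, 0.06, 0.06, 0.06],
  dp=[
    [0, 0, 0],
    [0, 0, 0],
    [0, 0, 0],
    [0, 0, 0],
    [0, 0, 0],
  ],
  turn=[0.17, 0.17, 0.17, 0.17, 0.05],
)

```text
clock: 19.2
ee_pos: [392.1, 243.1, 201.3]
orientation: [-1.27, 1.113, -1.112]
force: [0.4, 0.4, 0.3]
finger_gap: 0.703
```

```bash
python3 -c "
from h import *
to(395.5,244,203)
d=wrist(); crop(d,0,0,640,400,1,'w6.png')
print(proj(d,[[395,244,68]]))
t=capture('top'); print(ray(t,(255,323),20),ray(t,(243,326),20))
hsv=cv2.cvtColor(d['color'],cv2.COLOR_RGB2HSV); m=cv2.inRange(hsv,(95,120,60),(125,255,255)); n,l,st,c=cv2.connectedComponentsWithStats(m)
for i in range(1,n):
  if st[i,4]>60: print(st[i],c[i],ray(d,c[i],68))
"
```

```text
t 19.20 pos [392.1 243.1 201.3] psi -1.440 F [0.4 0.4 0.3] gap 60.1 tilt 0.000 j [0.5 0.3 2.  0.  0.7 0.4]
dp mm [-0.5 -1.7  3.5]
[[326.5 216.4]]
[301.2 188.5  20. ] [296. 213.  20.]
[315 198  28  30 653] [328.6 212.6] [396.2 247.3  68. ]
```

View pics/w6.png

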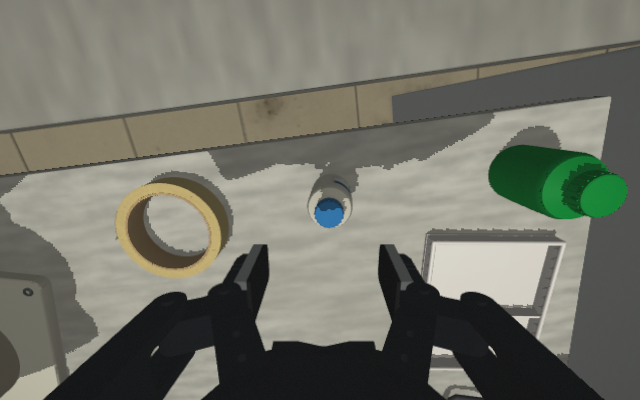

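play_rows(
  hand=[0.06, 0.06, 0.06, 0.06, 0.06, 0.06, 0.025, 0.025, 0.025, 0.025, 0.025, 0.025],
  dp=[
    [-0.001, 0.03, 0.004],
    [0, 0.03, 0],
    [0, 0.03, 0],
    [0, 0.015, 0],
    [0, 0.007, 0],
    [0, 0, 0],
    [0, 0, 0],
    [0, 0, 0],
    [0, 0, 0],
    [0, 0, 0],
    [0, 0, 0],
    [0, 0, 0],
  ],
  turn=[0, 0, 0, 0, 0, 0, 0, 0, 0, 0, 0, 0],
  squeeze=40,
)

```text
clock: 20.8
ee_pos: [397.3, 245.3, 91.0]
orientation: [-1.268, 1.109, -1.11]
force: [-0.5, -0.8, 6.6]
finger_gap: 0.433
```

```bash
python3 -c "
from h import *
to(582,98,200)"
```

```text
t 20.80 pos [397.3 245.3  91. ] psi -1.437 F [-0.5 -0.8  6.6] gap 37.0 tilt 0.000 j [ 0.5  0.6  2.1 -0.   0.5  0.4]
dp mm [ 170.6 -108.8  163.6]
```

play_rows(
  hand=[0.025, 0.025, 0.025, 0.025, 0.025, 0.025, 0.025, 0.025, 0.025, 0.025],
  dp=[
    [0, -0.02, 0],
    [0, -0.04, 0],
    [0, -0.05, 0],
    [0.028, 0, 0.027],
    [0.028, 0, 0.027],
    [0.028, 0, 0.027],
    [0.028, 0, 0.027],
    [0.028, 0, 0.027],
    [0.028, 0, 0.027],
    [0, 0, 0],
  ],
  turn=[0, 0, 0, 0, 0, 0, 0, 0, 0, 0],
)

```text
clock: 22.05
ee_pos: [581.5, 98.6, 200.5]
orientation: [-1.267, 1.11, -1.113]
force: [-0.9, 1.0, -0.4]
finger_gap: 0.431
```

```bash
python3 -c "
from h import *
to(582,98,95)
d=wrist(); crop(d,0,0,640,400,1,'w7.png')
y=.13;R=np.array([[np.cos(y),-np.sin(y)],[np.sin(y),np.cos(y)]])
print(proj(d,[list(np.array([576.3,140.7])+R@np.array(q))+[18] for q in [(-65,81.5),(65,81.5),(65,-81.5),(-65,-81.5)]]))
"
```

```text
t 22.05 pos [581.5  98.6 200.5] psi -1.439 F [-0.9  1.  -0.4] gap 36.8 tilt 0.000 j [ 0.1  0.5  1.8 -0.   0.9  0. ]
dp mm [  0.6 105.5   0.2]
[[239.6  47.7]
 [404.6  47.8]
 [389.7 236.5]
 [254.9 236.7]]
```

View pics/w7.png

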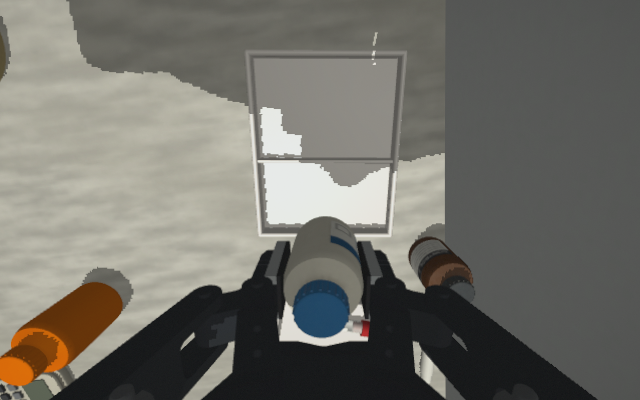

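The tray corners agree with the prediction to within a few pixels. Lowering.

play_rows(
  hand=[0.025, 0.025, 0.025, 0.025, 0.025, 0.025, 0.025, 0.025],
  dp=[
    [0.001, 0.03, 0.001],
    [0, 0.03, 0],
    [0, 0.025, 0],
    [0, 0.01, 0],
    [0, 0.006, 0],
    [0, 0.003, 0],
    [0, 0.001, 0],
    [0, 0, 0],
  ],
  turn=[0, 0, 0, 0, 0, 0, 0, 0],
)

```text
clock: 23.1
ee_pos: [581.0, 99.3, 95.4]
orientation: [-1.269, 1.109, -1.11]
force: [-0.6, -0.4, -1.0]
finger_gap: 0.43
```

play_rows(
  hand=[0.025, 0.025, 0.025],
  dp=[
    [0, 0.001, 0],
    [0, 0, 0],
    [0, 0, 0],
  ],
  turn=[0, 0, 0],
)

```text
clock: 23.48
ee_pos: [581.2, 99.3, 95.0]
orientation: [-1.269, 1.109, -1.11]
force: [-1.9, -1.4, 7.7]
finger_gap: 0.428
```

play_rows(
  hand=[0.045, 0.055, 0.06, 0.06, 0.06, 0.06, 0.06, 0.06],
  dp=[
    [0, 0, 0],
    [0, 0, 0],
    [0, 0, 0],
    [0, -0.02, 0],
    [0, -0.03, 0],
    [0, -0.04, 0],
    [0, -0.04, 0],
    [0, 0, 0],
  ],
  turn=[0, 0, 0, 0, 0, 0, 0, 0],
)

```text
clock: 24.48
ee_pos: [582.7, 99.6, 228.6]
orientation: [-1.263, 1.105, -1.113]
force: [-0.2, -0.3, -1.0]
finger_gap: 0.701
```

```bash
python3 -c "
from h import *
to(406,-148,222)
d=capture('side'); crop(d,230,140,360,290,4,'s7.png')
"
```

```text
t 24.48 pos [582.7  99.6 228.6] psi -1.437 F [-0.2 -0.3 -1. ] gap 59.9 tilt 0.000 j [ 0.1  0.5  1.8 -0.   0.9  0. ]
dp mm [ 221.8    5.  -208.3]
```

View pics/s7.png

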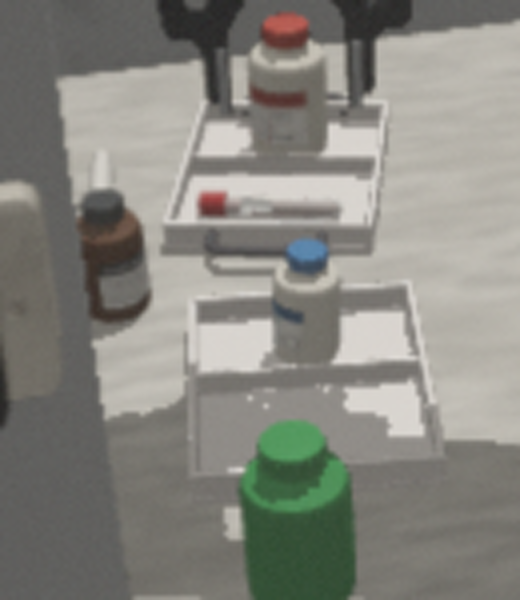

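The small bottle stands in its narrow bay. Now the timer.

play_rows(
  hand=[0.06, 0.06, 0.06, 0.085, 0.085, 0.085, 0.085, 0.085, 0.085, 0.085],
  dp=[
    [0.0277, 0, -0.026],
    [0.0277, 0, -0.026],
    [0.0277, 0, -0.026],
    [0.0277, 0, -0.026],
    [0.0277, 0, -0.026],
    [0.0277, 0, -0.026],
    [0.0277, 0, -0.026],
    [0.0277, 0, -0.026],
    [0, 0, 0],
    [0, 0.03, 0],
  ],
  turn=[0, 0, 0, 0, 0, 0, 0, 0, 0.088, 0],
  squeeze=30,
)

```text
clock: 25.78
ee_pos: [404.7, -149.0, 194.5]
orientation: [-1.228, 1.174, -1.179]
force: [0.1, -0.4, 0.5]
finger_gap: 0.998
```

```bash
python3 -c "
from h import *
to(405.6,-148,80)
d=wrist(); crop(d,120,100,520,400,2,'w8.png')
y=.046;R=np.array([[np.cos(y),-np.sin(y)],[np.sin(y),np.cos(y)]])
print((proj(d,[list(np.array([405.6,-148.1])+R@np.array(q))+[17] for q in [(-33,31),(33,31),(33,-31),(-33,-31)]])-[120,100])*2)
"
```

```text
t 25.77 pos [ 404.7 -149.   194.5] psi -1.527 F [ 0.1 -0.4  0.5] gap 85.3 tilt 0.000 j [-0.4  0.3  2.1  0.   0.7 -0.4]
dp mm [ -1.1 114.5   0.6]
[[329.8 129.7]
 [481.1 129. ]
 [476.3 259.8]
 [335.7 260.4]]
```

View pics/w8.png

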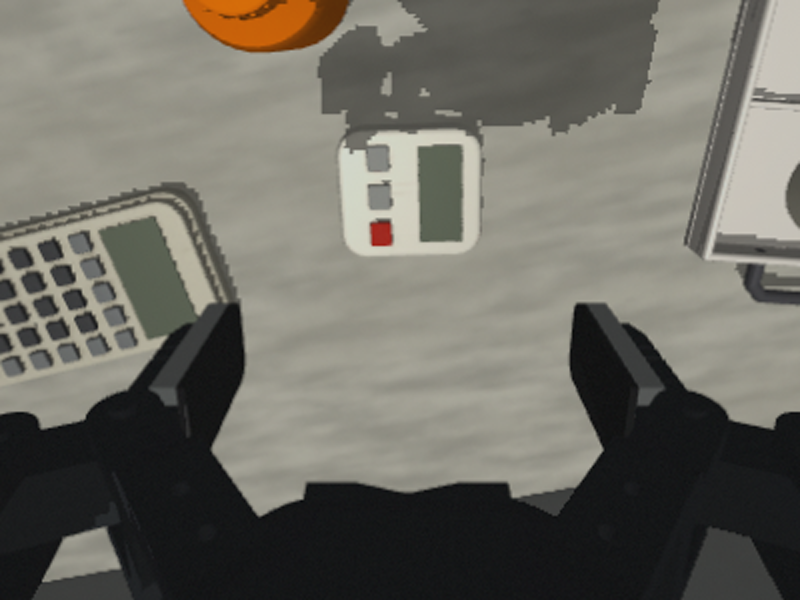

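```bash
python3 -c "
from h import *
d=wrist()
for p in [(190,185),(215,245),(240,300)]: print(ray(d,(p[0]/2+120,p[1]/2+100),10))
to(407.5,-147,73)
"
```

```text
[ 303.8 -146.1   10. ]
[ 313.4 -175.2   10. ]
[ 323.9 -203.5   10. ]
t 25.88 pos [ 402.2 -147.5  191.7] psi -1.525 F [-0.2  0.5  0.1] gap 85.1 tilt 0.000 j [-0.4  0.3  2.1 -0.   0.7 -0.4]
dp mm [ -0.  118.7   6. ]
```

The calculator is clear of the fingers. The arm was still settling in that picture, so I'll recheck.

```bash
python3 -c "
from h import *
d=wrist(); crop(d,270,140,390,240,6,'w9.png')
y=.046;R=np.array([[np.cos(y),-np.sin(y)],[np.sin(y),np.cos(y)]])
print((proj(d,[list(np.array([405.6,-148.1])+R@np.array(q))+[17] for q in [(-33,31),(33,31),(33,-31),(-33,-31)]])-[270,140])*6)
to(407,-147,73)
"
```

```text
[[115.3 166.7]
 [572.8 166.3]
 [555.6 561. ]
 [130.5 560.8]]
t 25.93 pos [ 402.8 -147.7  192.7] psi -1.525 F [-0.   0.1  0.6] gap 85.1 tilt 0.000 j [-0.4  0.3  2.1 -0.   0.7 -0.4]
dp mm [ -0.3 119.7   4.7]
```

View pics/w9.png

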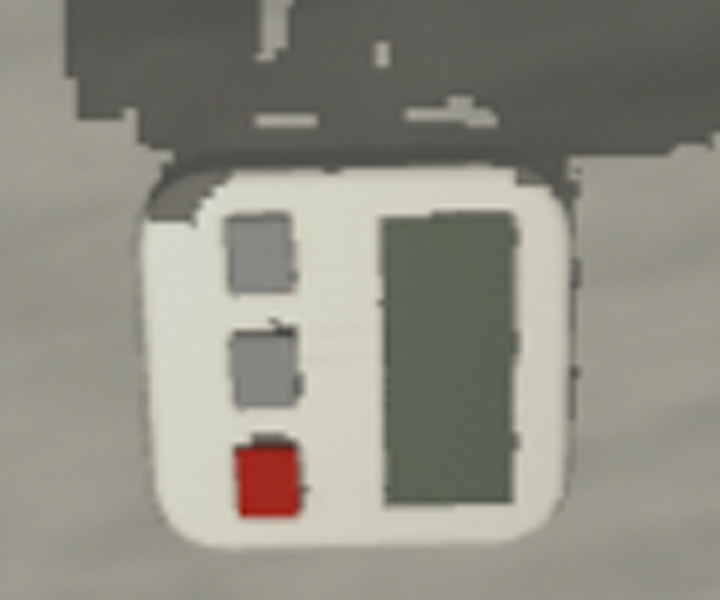

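play_rows(
  hand=[0.085, 0.085, 0.085, 0.085, 0.085, 0.085, 0.085],
  dp=[
    [0, 0.03, 0.004],
    [0, 0.03, 0],
    [0, 0.03, 0],
    [0, 0.02, 0],
    [0, 0.008, 0],
    [0, 0, 0],
    [0, 0, 0],
  ],
  turn=[0, 0, 0, 0, 0, 0, 0],
)

```text
clock: 26.8
ee_pos: [408.7, -148.1, 76.7]
orientation: [-1.23, 1.174, -1.176]
force: [0.0, -0.7, -0.9]
finger_gap: 0.999
```

```bash
python3 -c "
from h import *
to(407,-147,73)
d=wrist(); crop(d,120,100,520,400,2,'w10.png')
"
```

```text
t 26.80 pos [ 408.7 -148.1   76.7] psi -1.525 F [ 0.  -0.7 -0.9] gap 85.3 tilt 0.000 j [-0.4  0.6  2.1  0.   0.4 -0.4]
dp mm [-1.1  3.7 -1.6]
```

View pics/w10.png

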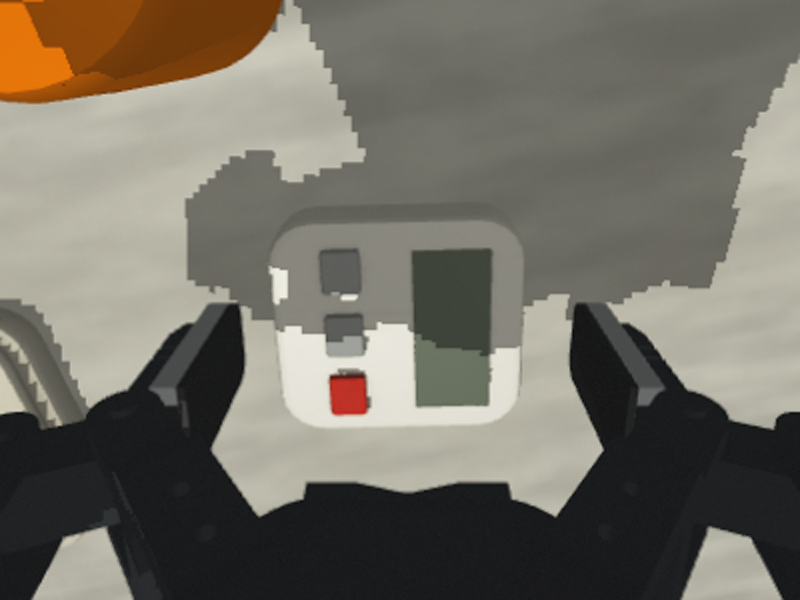

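```bash
python3 -c "
from h import *
s=read_state();d=wrist(); p=s['ee_pos']
print((proj(d,[p-[0,0,60]])-[120,100])*2)
a=np.array([ray(d,(u/2+120,v/2+100),16) for u,v in [(272,300),(523,300),(398,217),(398,426)]]); print(a, a[:2].mean(0),a[2:].mean(0)); to(a[:2].mean(0)[0],a[2:].mean(0)[1],73)
"
```

```text
[[403.4 338.5]]
[[ 375.3 -139.    16. ]
 [ 438.3 -136.2   16. ]
 [ 406.  -115.5   16. ]
 [ 408.4 -175.6   16. ]] [ 406.8 -137.6   16. ] [ 407.2 -145.6   16. ]
t 26.90 pos [ 408.7 -148.1   76.7] psi -1.525 F [ 0.4 -0.8  0.7] gap 84.8 tilt 0.000 j [-0.4  0.6  2.1 -0.   0.4 -0.4]
dp mm [-2.7  3.7 -1.8]
```

Small correction (−2.5, 3.5, −1.5 mm), then close.

play_rows(
  hand=[0.085, 0.085, 0.075, 0.07, 0.06, 0.06, 0.06, 0.06, 0.06],
  dp=[
    [-0.0025, 0.0035, -0.0015],
    [0, 0, 0],
    [0, 0, 0],
    [0, 0, 0],
    [0, 0, 0],
    [0, 0, 0],
    [0, 0, 0],
    [0, 0, 0],
    [0, 0, 0],
  ],
  turn=[0, 0, 0, 0, 0, 0, 0, 0, 0],
  squeeze=35,
)

```text
clock: 28.02
ee_pos: [406.7, -145.5, 72.7]
orientation: [-1.231, 1.175, -1.175]
force: [-1.2, 1.1, 5.8]
finger_gap: 0.762
```

```bash
python3 -c "
from h import *
to(407,-147,73)
d=wrist(); crop(d,120,100,520,400,2,'w11.png')
"
```

```text
t 28.02 pos [ 406.7 -145.5   72.7] psi -1.525 F [-1.2  1.1  5.8] gap 65.0 tilt 0.000 j [-0.4  0.6  2.1 -0.   0.4 -0.4]
dp mm [ 1.5 -0.3  0.3]
```

View pics/w11.png

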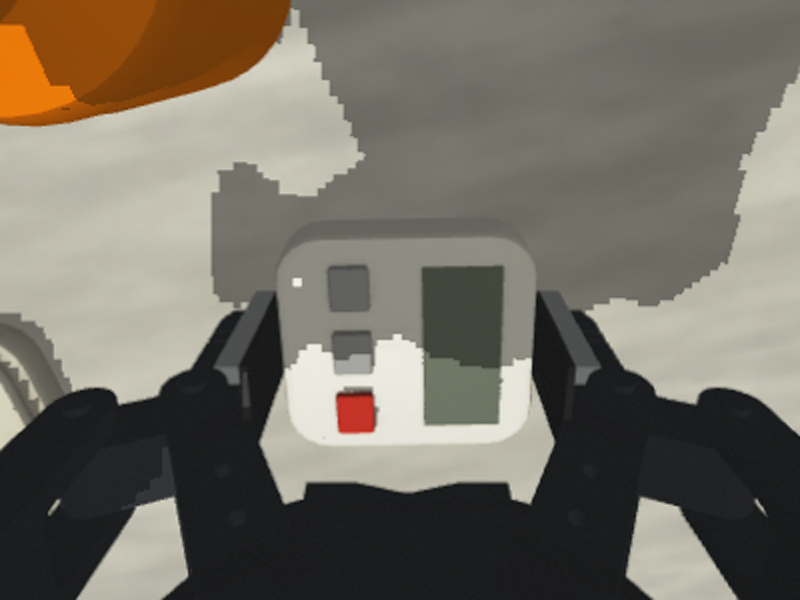

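The timer is gripped at a 65 mm gap. I'll lift it and carry it to the plain tray's wide bay.

play_rows(
  hand=[0.06, 0.06, 0.06, 0.06],
  dp=[
    [0, -0.02, 0],
    [0, -0.05, 0],
    [0, -0.06, 0],
    [0, 0, 0],
  ],
  turn=[0, 0, 0, -0.087],
)

```text
clock: 28.58
ee_pos: [408.7, -146.3, 206.5]
orientation: [-1.267, 1.102, -1.116]
force: [0.1, -0.7, -1.3]
finger_gap: 0.763
```

```bash
python3 -c "
from h import *
to(573.5,177,203)"
```

```text
t 28.57 pos [ 408.7 -146.3  206.5] psi -1.436 F [ 0.1 -0.7 -1.3] gap 65.1 tilt 0.000 j [-0.4  0.3  2.1 -0.   0.7 -0.5]
dp mm [-298.3    3.8  206.7]
```

play_rows(
  hand=[0.06, 0.06, 0.06, 0.06, 0.06, 0.06, 0.06, 0.06, 0.06, 0.06, 0.06],
  dp=[
    [-0.0298, 0, 0.0206],
    [-0.0298, 0, 0.0206],
    [-0.0298, 0, 0.0206],
    [-0.0298, 0, 0.0206],
    [-0.0298, 0, 0.0206],
    [-0.0298, 0, 0.0206],
    [-0.0298, 0, 0.0206],
    [-0.0298, 0, 0.0206],
    [-0.0298, 0, 0.0206],
    [-0.0298, 0, 0.0206],
    [0, 0, 0],
  ],
  turn=[0, 0, 0, 0, 0, 0, 0, 0, 0, 0, 0],
)

```text
clock: 29.95
ee_pos: [572.0, 179.0, 202.2]
orientation: [-1.269, 1.108, -1.109]
force: [-0.3, -0.1, -1.1]
finger_gap: 0.76
```

```bash
python3 -c "
from h import *
to(573.5,177,77)
d=wrist(); crop(d,0,0,640,400,1,'w12.png')
"
```

```text
t 29.95 pos [572.  179.  202.2] psi -1.435 F [-0.3 -0.1 -1.1] gap 64.9 tilt 0.000 j [0.3 0.5 1.8 0.  0.9 0.1]
dp mm [  2.3 125.2   1. ]
```

View pics/w12.png

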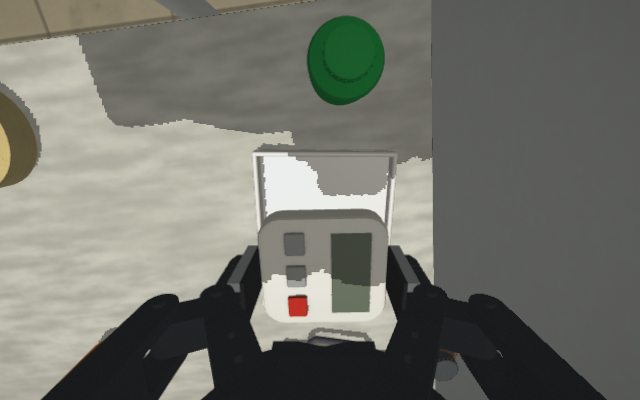

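```bash
python3 -c "
from h import *
d=wrist(); y=.13
R=np.array([[np.cos(y),-np.sin(y)],[np.sin(y),np.cos(y)]])
a=ray(d,(254,153),18);b=ray(d,(396.5,153),18);print(a,b,np.linalg.norm(a-b))
c=(a+b)[:2]/2; print('wide bay',c+R@np.array([0,-46.]))
to(573.5,177,77)
"
```

```text
[505.6 210.5  18. ] [630.5 227.2  18. ] 125.95940952512771
wide bay [574.  173.3]
t 30.05 pos [570.6 177.  201.9] psi -1.437 F [-0.4 -1.4 -0.8] gap 64.9 tilt 0.000 j [ 0.3  0.5  1.8 -0.   0.9  0.1]
dp mm [  0.4 124.9   3.1]
```

play_rows(
  hand=[0.06, 0.06, 0.06, 0.06, 0.06, 0.06, 0.06],
  dp=[
    [0.002, 0.03, 0.002],
    [0, 0.04, 0],
    [0, 0.03, 0],
    [0, 0.013, 0],
    [0, 0.006, 0],
    [0, 0.003, 0],
    [0, 0, 0],
  ],
  turn=[0, 0, 0, 0, 0, 0, 0],
)

```text
clock: 30.92
ee_pos: [573.9, 175.5, 81.2]
orientation: [-1.268, 1.11, -1.111]
force: [0.5, 0.0, -0.4]
finger_gap: 0.763
```

```bash
python3 -c "
from h import *
to(573.5,177,77)
d=wrist(); crop(d,120,100,520,400,2,'w13.png')
d=capture('side'); crop(d,230,140,360,290,4,'s13.png')
"
```

```text
t 30.93 pos [573.9 175.5  81.2] psi -1.438 F [ 0.5  0.  -0.4] gap 65.1 tilt 0.000 j [ 0.3  0.7  1.8 -0.   0.7  0.1]
dp mm [-1.5  4.2 -0.2]
```

View pics/w13.png

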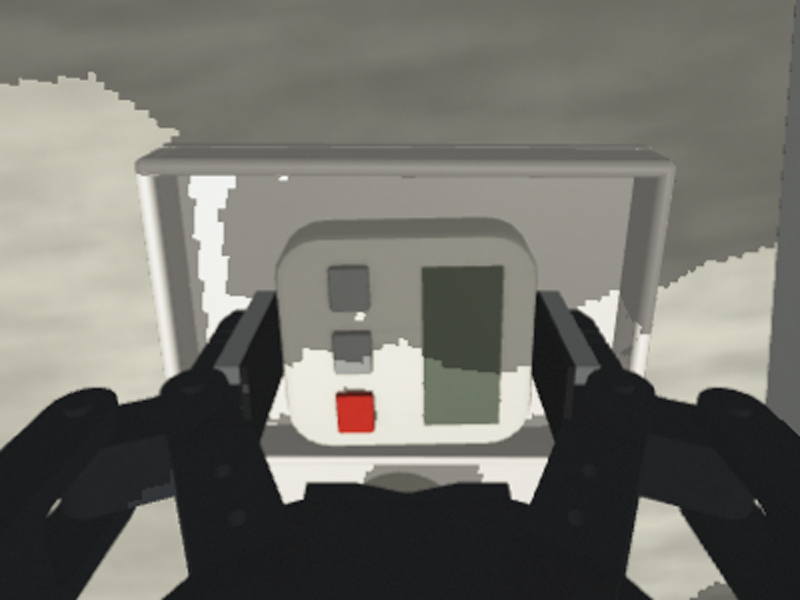

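View pics/s13.png

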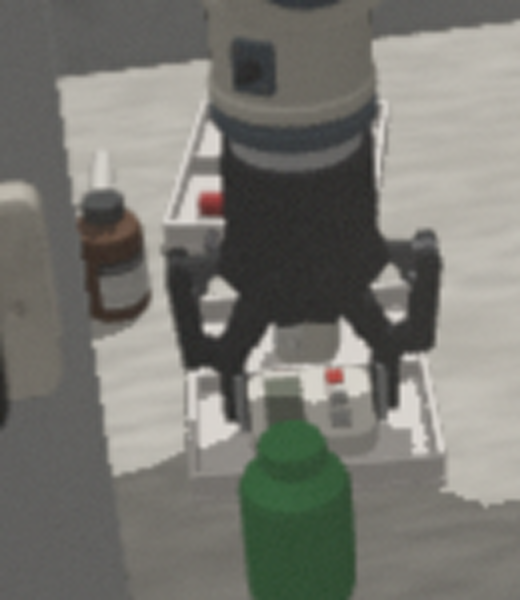

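```bash
python3 -c "
from h import *
d=wrist()
for v,z in [(443,25),(237,25),(218,8),(457,18),(166,18),(176,18)]: print(v,ray(d,(405/2+120,v/2+100),z))
to(573.5,177,77)
"
```

```text
443 [578.2 146.8  25. ]
237 [570.5 204.7  25. ]
218 [570.7 203.3   8. ]
457 [579.6 136.   18. ]
166 [568.5 219.8  18. ]
176 [568.9 217.4  18. ]
t 31.07 pos [573.9 175.6  81.2] psi -1.438 F [-1.2  0.6 -0.2] gap 64.7 tilt 0.000 j [ 0.3  0.7  1.8 -0.   0.7  0.1]
dp mm [-1.4  4.2 -0.2]
```

The timer has about 9 mm to the divider and 12 mm to the outer wall. I'll lower it the last 4 mm.

play_rows(
  hand=[0.06, 0.06, 0.06, 0.06],
  dp=[
    [0, 0.002, 0],
    [0, 0.0015, 0],
    [0, 0.001, 0],
    [0, 0, 0],
  ],
  turn=[0, 0, 0, 0],
)

```text
clock: 31.58
ee_pos: [573.6, 175.5, 76.8]
orientation: [-1.269, 1.111, -1.111]
force: [-2.7, -2.2, 9.7]
finger_gap: 0.757
```

Contact at the expected height. Release and rise.

play_rows(
  hand=[0.07, 0.074, 0.074, 0.074, 0.074, 0.074, 0.074, 0.074],
  dp=[
    [0, 0, 0],
    [0, 0, 0],
    [0, 0, 0],
    [0, -0.01, 0],
    [0, -0.02, 0],
    [0, -0.05, 0],
    [0, -0.05, 0],
    [0, -0.05, 0],
  ],
  turn=[0, 0, 0, 0, 0, 0, 0, 0],
)

```text
clock: 32.58
ee_pos: [573.4, 175.4, 259.2]
orientation: [-1.268, 1.11, -1.111]
force: [1.9, -0.6, 0.6]
finger_gap: 0.869
```

```bash
python3 -c "
from h import *
to(400,300,300)
d=wrist(); crop(d,0,0,640,400,1,'w14.png')
"
```

```text
t 32.58 pos [573.4 175.4 259.2] psi -1.438 F [ 1.9 -0.6  0.6] gap 74.2 tilt 0.000 j [0.3 0.4 1.7 0.  1.  0.1]
dp mm [-146.5  -41.  -155.3]
```

View pics/w14.png

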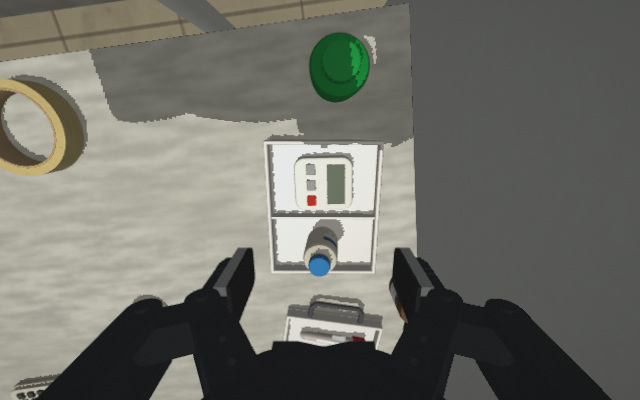

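Both parts sit in the plain tray, the timer at (323,182) and the small bottle at (322,250). I'll move the arm aside for a final top view.

play_rows(
  hand=[0.074, 0.074, 0.074, 0.074, 0.074, 0.074, 0.074, 0.074, 0.074, 0.074],
  dp=[
    [-0.036, -0.01, -0.025],
    [-0.036, -0.01, -0.025],
    [-0.036, -0.01, -0.025],
    [-0.036, 0, -0.025],
    [-0.036, 0, -0.025],
    [-0.036, 0, -0.025],
    [-0.036, 0, -0.025],
    [-0.036, 0, -0.025],
    [-0.036, 0, -0.025],
    [0, 0, 0],
  ],
  turn=[0, 0, 0, 0, 0, 0, 0, 0, 0, 0],
)

```text
clock: 33.88
ee_pos: [305.8, 468.5, 287.2]
orientation: [-1.269, 1.108, -1.107]
force: [-0.1, -0.6, 0.2]
finger_gap: 0.863
```

```bash
python3 -c "
from h import *
to(400,300,300)
d=capture('top'); crop(d,180,80,460,310,2.8,'t14.png')
d=capture('side'); crop(d,230,130,430,290,4,'s14.png')
"
```

```text
t 33.88 pos [305.8 468.5 287.2] psi -1.434 F [-0.1 -0.6  0.2] gap 73.7 tilt 0.000 j [1.  0.3 1.8 0.  1.  0.8]
dp mm [179.7 -13.   70.4]
```

View pics/t14.png

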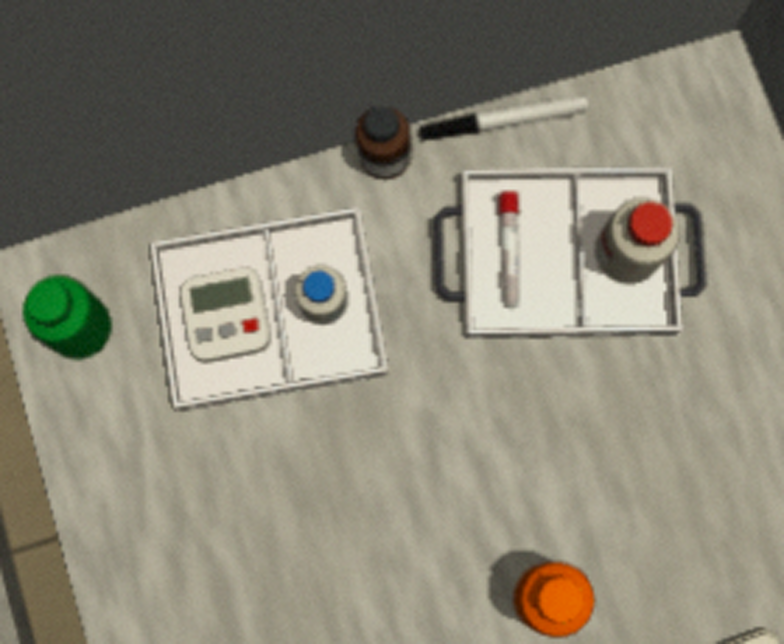

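View pics/s14.png

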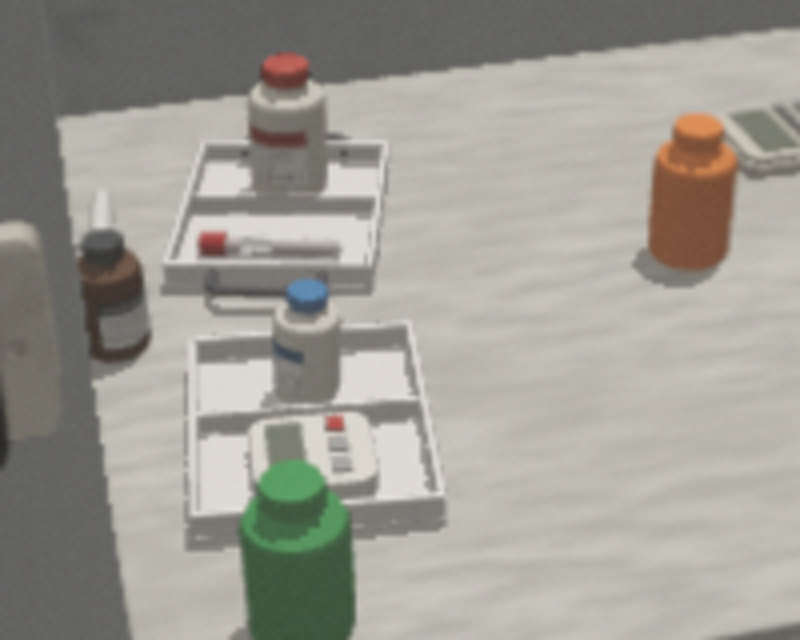

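All four parts are placed, the top and side views agree, and the dark bottle and the pen have not moved.

```bash
python3 -c "
from workcell import *
print(close_job())"
```

```text
the job is handed in; nothing more can be done
None
```

Both kits are made up and the job is handed in. It took about 34 s of the 109 s allowed.

I placed the parts in the order you listed:
- **Tray with handles:** the large red-capped white bottle stands in the narrow bay, and the tube lies in the wide bay.
- **Tray without handles:** the small bottle stands in the narrow bay, and the timer lies flat and face up in the wide bay.

**Final checks:** the last top and side pictures show all four parts inside their bays, clear of the walls. The dark bottle, the pen, and the green and orange look-alikes are where they were. At each set-down the wrist force showed light contact (5–10 N) at the floor height I expected, and I let go only then. The gripper was well clear of everything at the end.

**Disagreement:** the wrist and top cameras put the handled tray about 7 mm apart in x and 5 mm apart in y. For the bottle I aimed between the two readings across the narrow bay. The tube had about 15 mm of room lengthwise. No check failed.

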